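Load the soldering caddy, each supply in the insert made for it

TASK

Pack the soldering caddy on the desk: stand the flux jar in the small round well, stand the reel of solder in the large round well, lay the roll of heat tape flat between the four corner pegs, and lay the soldering-tip tube in the V cradle. The white bottle and the black marker do not belong to the kit: leave them where they are.

Things in the scene. Friction and masses are not known exactly. Their poses are not given: they have to be found in the camera images.
- flux_jar: Small round jar with a yellow screw lid that stays on, standing upright on the desk: lower body 32 mm across, lid 36 mm across (from 27 to 39 mm height), 39 mm high, about 45 g. Origin: centre of its underside, z up.
- solder_spool: Small reel of solder wire standing on its flange, blue flanges: solid round 48 mm across and 28 mm high; a thin bent wire end sticks up to 41 mm on its +x side. About 120 g. Origin on the underside, 3 mm from the reel's centre, which lies at its own x = -3 mm; z up.
- tape_roll: Roll of amber tape lying flat, 62 mm across, 15 mm high, about 50 g; hold it across its full width from outside (its hole cannot be entered). Origin: centre of its underside, z up.
- tip_tube_mid (a point): Middle of a thin round tube with black caps that holds a spare soldering tip, lying on the desk: 85 mm long, 15 mm across, about 11 g. The point is on its axis at mid-length, 7.5 mm above the desk at the start; its x runs along the tube. The four kit things start right of the tray, about 10 cm apart, in any order.
- jar_insert: Fixed grey insert, 79 mm square, in one of the four squares (80 mm apart) of a low black tray at the back left; which one varies. Origin: centre of its underside, 3.5 mm above the desk, z up, x and y along its edges. A block 12 mm high with a round well 46 mm across and 7 mm deep in the middle: the well's floor is 5 mm above the origin.
- spool_insert: Fixed grey insert, 79 mm square, in one of the four squares (80 mm apart) of a low black tray at the back left; which one varies. Origin: centre of its underside, 3.5 mm above the desk, z up, x and y along its edges. A block 12 mm high with a round well 60 mm across and 7 mm deep in the middle: the well's floor is 5 mm above the origin.
- tape_insert: Fixed grey insert, 79 mm square, in one of the four squares (80 mm apart) of a low black tray at the back left; which one varies. Origin: centre of its underside, 3.5 mm above the desk, z up, x and y along its edges. A flat block 12 mm high; on it four round pegs, 10 mm across and 10 mm high, near the corners at x, y = +-31 mm. The roll lies between them on the flat, 12 mm above the origin.
- tube_insert: Fixed grey insert, 79 mm square, in one of the four squares (80 mm apart) of a low black tray at the back left; which one varies. Origin: centre of its underside, 3.5 mm above the desk, z up, its own x along the square's diagonal (45 degrees to the edges). Base 6 mm high, two V supports 8 mm thick at x = +-24 mm, 18.5 mm high, 26 mm wide at the top. Tube in both Vs: axis 16.5 mm above the origin.
- white_bottle: White plastic bottle with a white screw cap, 45 mm across, 83 mm high, standing at the far right. Not part of the kit. Origin: centre of its underside. To be avoided: lamp shade at x 0.23 to 0.42, y -0.13 to 0.05, z 0.16 to 0.34; lamp post at x 0.35, y 0.21, up to 0.36; microscope arm at x 0.46 to 0.53, y -0.35 to -0.13, up to 0.24.
- black_marker: Fat black marker pen, 20 x 120 x 20 mm, lying along its own y in front of the tray (168 mm square, rim 11 mm high). Not part of the kit. Origin: centre of its underside.
Not all that is in view belongs to the job. There is more than one size of the flux_jar; the job needs the smallest.

How it is judged (in metres and radians):
At the end, for the whole second after the job is handed in: Jar, reel and tape roll sit upright or flat (7 degrees) on their own inserts' floors, within 3 mm of that height and 12 mm of centre (reel 13); the tube lies in both Vs, middle within 12 mm of centre, 0.15 rad in line; bottle and marker within 20 mm of where they were; all let go and at rest (horizontal distance between flux_jar and jar_insert below 0.012 m and z of flux_jar in the frame of jar_insert between 0.002 and 0.008 m and angle between each of flux_jar, solder_spool, tape_roll's own z axis and vertical below 0.12 rad and linear speed of each of flux_jar, solder_spool, tape_roll below 0.02 m/s and horizontal distance between solder_spool and spool_insert below 0.013 m and z of solder_spool in the frame of spool_insert between 0.002 and 0.008 m and horizontal distance between tape_roll and tape_insert below 0.012 m and z of tape_roll in the frame of tape_insert between 0.009 and 0.015 m and horizontal distance between tip_tube_mid and tube_insert below 0.012 m and z of tip_tube_mid in the frame of tube_insert between 0.0135 and 0.0195 m and angle between the x axis of tip_tube_mid and the x axis of tube_insert, either way round below 0.15 rad and distance of each of white_bottle, black_marker from where it was at the start of the episode below 0.02 m); the robot touches nothing.
It fails at once if the white bottle or the black marker is moved by more than 20 mm (distance of any of white_bottle, black_marker from where it was at the start of the episode above 0.02 m).
It also fails if it takes over 93 s, if anything falls off the work surface, if the arm or the gripper's body presses on something with over 40 N, if the wrist force passes 120 N, or if a joint passes its speed limit or range.

ROBOT

A 6-joint arm with a two-finger parallel gripper is mounted at the origin on a cart in front of the work surface, level with it; the furniture and walls round the work are solid. World frame = base frame: x ahead of the robot, y to its left, z up, the work surface at z = 0. Lengths are in mm, angles in rad, forces in N, time in s.
With the tool pointing down it reaches from about 350 to 875 mm from the base axis. Payload 4.2 kg.
Tool frame: the origin (TCP) lies between the finger pads; the fingertips stand manip.tips_ahead ahead of it and the grasp point (between the pads) is the TCP (manip.tips_ahead is the distance from the TCP to the fingertips, in mm); z points along the fingers, y is the line along which they close (so a half turn about z gives the same grasp; the last joint's range is limited). The gripper opens to 87 mm and grips with 3 to 60 N. Pads are 19 mm wide; open, the fingers measure 117 mm over their backs; the gripper's body (75 mm by 190 mm) begins 51 mm behind the grasp point.
Start: joints at [1.449, 0.385, 0.008, 0, -1.194, -0.259], TCP at [232.256, 580.221, 241.55] pointing down, gripper open.
Joint ranges: [-3.14, 3.14], [-1.21, 2.06], [-1.07, 1.41], [-3.16, 2.05], [-2.99, -0.16], [-3.1, 3.1]. Speed limits (rad/s): [2.79, 2.79, 3.14, 3.14, 3.14, 3.14].

INTERFACE

Orientations are given as a 3x3 rotation matrix whose columns are the frame's x, y, z axes.
In Python, from bench import manip, capture, close_job gives the robot as it stands. The module is installed in compiled form; this text tells all that it offers.
- The arm moves only by the tool carry_out, never from a script. Its argument "moves" is a list of rows, each a list of 7 numbers: the shift along the tool's x, y, z in mm, then the turn, a rotation vector about the tool's x, y, z in degrees, then the opening, from 0 (shut) to 1 (fully open). In form: [[tx, ty, tz, ax, ay, az, claw], ...]. A call has 1 to 8 rows; each row shifts and turns the commanded pose from where the row before left it, along the tool's axes as they then stand; what a row does not reach is not made up. A row lasts 1/10 s, in which the tool goes at most 50 mm and 8.59 degrees, less where a joint would pass 70% of its speed; a pose out of reach is approached as far as the arm can. A call with a gripper value outside its range is refused whole. The fingers move at their own pace and stop on an object; "newtons" is the grip in N (left out, the last holds). Time passes only in rows, so rows that do not move let the fingers close. It gives the time, the measured TCP pose, the force, the opening and the grip force at its end, in the units of the state.
- manip.sense(): the state, without advancing time (a new reading comes with each control period).
- capture(name): name is "scene" or "side" or "wrist"; returns a dict with "color" (400x640x3 uint8, blue, green, red), "depth" (400x640 float32, mm along the optical axis (not along the pixel's ray), 0 where there is no reading), "vertical_fov" (degrees; the focal length in pixels is half the picture's height over the tangent of half this angle, whatever the lens; pixels are square), "cx", "cy" (the principal point, pixels), "distortion" ([k1, k2, p1, p2, k3] as OpenCV has them; the pictures are not rectified), "position" and "rotation" of the camera in the world. Camera axes: x right, y down, z forward; pixel columns grow to the right and rows downward; lengths in mm; the calibration is good to about 2 mm. A picture is of the moment at which its call begins.
- close_job(): hands the job in; it is judged then, once.
The state is a dict: "time_s": time; "joints": joint angles; "qd": joint speeds; "effort": joint torques, N m; "eef_pos": TCP position; "tcp_rot": TCP orientation; "force": force on the tool from outside, world axes, zero at the start; "torque": the same for the moment, N m; "opening": finger opening in mm; "gripper_force": force on a finger pad.
Only numpy, scipy, OpenCV 4.12 (cv2) and the standard library are available. Lean on these libraries where they do the work, as an engineer would, in place of code of your own. Each camera call takes 0.05 s, during which the arm holds its last target. There are 200 camera calls.

## Working session

There is one attempt and no reset: what is moved stays moved. The work goes in short steps, Python scripts to look and compute and a tool call to move; the robot and the scene stay as the last step left them, time stands still between calls to the robot, and variables do not carry over. Pictures are saved under pics/ and viewed, at most 14 in all, crops included, and the job is handed in when it is done.

Besides the shell and the picture viewer there is one more tool, called after "Request:" as name(argument=value, ...), one argument or row to a line, values as JSON. carry_out: Moves the arm, as the interface text tells. Its arguments: {"type":"object","properties":{"moves":{"type":"array"},"newtons":{"type":"number"}},"required":["moves"]}

```bash
mkdir -p pics; cat > h.py <<'E'
import numpy as np, cv2, pickle
from bench import manip, capture
def snap(n,f):
    c=capture(n); cv2.imwrite(f'pics/{f}.png',c['color']); pickle.dump(c,open(f'pics/{f}.pkl','wb')); return c
def load(f): return pickle.load(open(f'pics/{f}.pkl','rb'))
def K(c):
    fl=200/np.tan(np.radians(c['vertical_fov'])/2); return np.array([[fl,0,c['cx']],[0,fl,c['cy']],[0,0,1.]])
def ray(c,u,v):
    p=cv2.undistortPoints(np.array([[[u,v]]],float),K(c),np.array(c['distortion'],float))[0,0]
    d=np.array(c['rotation'])@np.array([p[0],p[1],1.]); return np.array(c['position'],float),d
def atz(c,u,v,z):
    o,d=ray(c,u,v); return o+d*(z-o[2])/d[2]
def dep(c,u,v):
    o,d=ray(c,u,v); r=c['depth'][int(v)-1:int(v)+2,int(u)-1:int(u)+2]; r=r[r>0]
    return o+d*np.median(r) if r.size else None
def cloud(c):
    h,w=c['depth'].shape; uv=np.stack(np.meshgrid(np.arange(w),np.arange(h)),-1).reshape(-1,1,2).astype(float)
    p=cv2.undistortPoints(uv,K(c),np.array(c['distortion'],float))[:,0]
    P=np.c_[p,np.ones(len(p))]*c['depth'].reshape(-1,1)
    return (P@np.array(c['rotation']).T+np.array(c['position'])).reshape(h,w,3)
def two(c1,p1,c2,p2):
    o1,d1=ray(c1,*p1);o2,d2=ray(c2,*p2)
    s=np.linalg.lstsq(np.c_[d1,-d2],o2-o1,rcond=None)[0]
    a,b=o1+d1*s[0],o2+d2*s[1]; return (a+b)/2,np.linalg.norm(a-b)
E
python3 - <<'E'
from h import *
s=manip.sense(); print(s, manip.tips_ahead)
for n in('scene','side','wrist'):
    c=snap(n,n+'0'); print(n,c['vertical_fov'],np.round(c['position']),np.round(c['rotation'],2).tolist(),c['distortion'])
a=cv2.imread('pics/scene0.png');b=cv2.imread('pics/side0.png')
E
```

```text
{'time_s': 0.0, 'joints': array([ 1.44861600e+00,  3.85532884e-01,  6.61131363e-03, -5.16742035e-04,
       -1.19404317e+00, -2.58581423e-01]), 'qd': array([ 0.00085812, -0.00088023,  0.00044527,  0.00045146, -0.0006108 ,
       -0.00152715]), 'effort': array([ 7.68640984e-05, -3.90670681e+01,  1.87405014e+01,  4.21979919e+00,
        1.09639275e-02, -1.93924525e-04]), 'eef_pos': array([232.04334288, 579.6985417 , 240.46556774]), 'tcp_rot': array([[ 9.28310991e-01, -3.71803921e-01, -7.41190687e-04],
       [-3.71804649e-01, -9.28308634e-01, -2.09363858e-03],
       [ 9.03693195e-05,  2.21912585e-03, -9.99997534e-01]]), 'force': array([ 0.22790803,  0.36350417, -0.32005256]), 'torque': array([0.0130254 , 0.01635811, 0.0044286 ]), 'gripper_force': 0.0, 'opening': 86.74836372650721} 19.0
scene 47.89845712990428 [  80. -393.  705.] [[0.64, -0.57, 0.53], [-0.77, -0.48, 0.42], [0.02, -0.67, -0.74]] [-0.11209557  0.          0.          0.          0.        ]
side 44.17417768128717 [532. 689. 936.] [[-1.0, -0.03, 0.03], [-0.05, 0.78, -0.62], [-0.01, -0.62, -0.79]] [-0.01136048  0.          0.          0.          0.        ]
wrist 70.62881856280845 [302. 553. 384.] [[-0.37, -0.89, -0.25], [-0.93, 0.36, 0.1], [0.0, 0.27, -0.96]] [-0.04929339  0.          0.          0.          0.        ]
```

View pics/scene0.png

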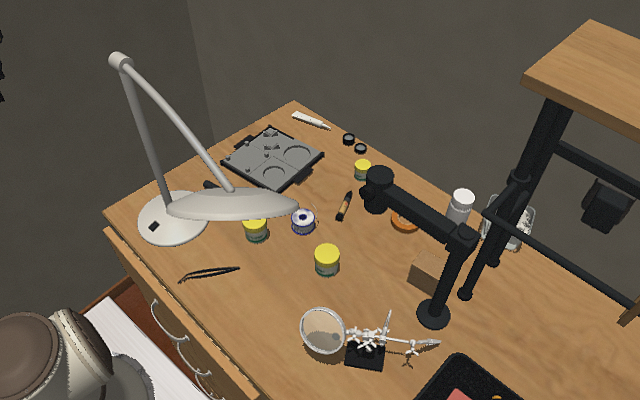

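View pics/side0.png

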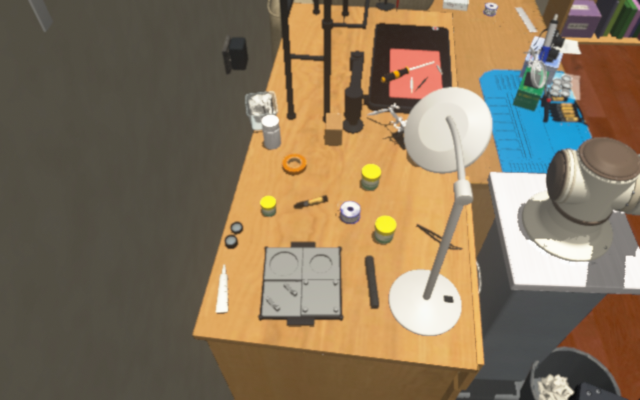

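View pics/wrist0.png

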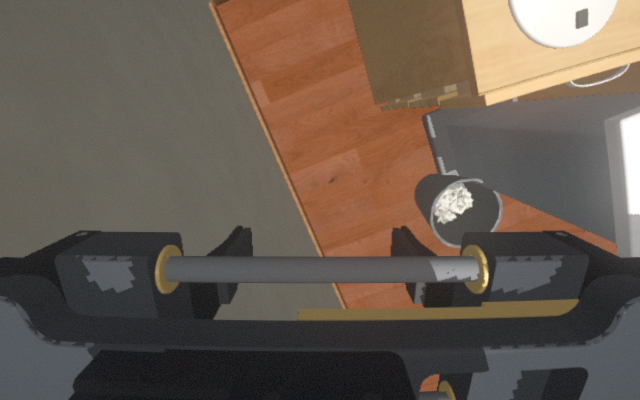

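The scene view shows the kit right of the tray:
- **Jar candidates:** yellow-lid jars at scene (363,169), (255,230) and (327,260). In the side view they are (269,205), (385,230) and (371,177). The one at side (269,205) looks smallest.
- **Reel:** side (350,212). A second, distant reel at (490,9) is on the shelf.
- **Tape:** side (294,163).
- **Tube:** side (311,202), amber with black caps. The thick black bar at (372,281) is the marker.
- **Tray:** side (302,283). The large well is at (284,262), the small well at (321,263), the V cradle at (282,297) and the pegs at (321,297).

Next I'll crop and measure.

```bash
python3 - <<'E'
from h import *
a=load('scene0');b=load('side0')
for c,n in((a,'scene'),(b,'side')):
    P=cloud(c); print(n)
    col=c['color'].astype(int); Y=(col[...,2]>150)&(col[...,1]>130)&(col[...,0]<80)
    nl,lab,st,ce=cv2.connectedComponentsWithStats(Y.astype(np.uint8))
    for i in range(1,nl):
        if st[i,4]>40:
            q=P[(lab==i)&(c['depth']>0)]; q=q[q[:,2]>np.percentile(q[:,2],60)-3]
            print(ce[i].round(),np.round(np.median(q,0)),'z95',np.percentile(q[:,2],95).round(),'ext',np.round(np.percentile(q,98,0)-np.percentile(q,2,0)))
pts={'side':[(350,212),(311,202),(298,204),(326,199),(294,163),(284,262),(321,263),(282,297),(321,297),(372,281),(271,130),(264,248),(340,248),(342,318),(262,318)]}
for u,v in pts['side']: print((u,v),np.round(dep(b,u,v)))
A=cv2.resize(b['color'][110:330,200:420],(600,600),interpolation=cv2.INTER_CUBIC); cv2.imwrite('pics/sidecrop.png',A)
A=cv2.resize(a['color'][90:280,200:440],(800,633),interpolation=cv2.INTER_CUBIC)[:600]; cv2.imwrite('pics/scenecrop.png',A)
E
```

```text
scene
side
[532.   4.] [ -185. -1096.   -70.] z95 -66.0 ext [40. 85.  7.]
[294. 161.] [ 645. -158.   17.] z95 20.0 ext [57. 57.  6.]
[371. 172.] [ 452. -103.   52.] z95 55.0 ext [41. 42.  7.]
[268. 202.] [691.  -9.  41.] z95 44.0 ext [31. 31.  7.]
[385. 225.] [424.  51.  52.] z95 54.0 ext [40. 42.  5.]
(350, 212) [500.   6.  30.]
(311, 202) [593. -33.  13.]
(298, 204) [623. -24.  15.]
(326, 199) [557. -45.  12.]
(294, 163) [ 645. -168.    0.]
(284, 262) [642. 133.  10.]
(321, 263) [561. 132.  10.]
(282, 297) [638. 218.  10.]
(321, 297) [557. 218.  18.]
(372, 281) [452. 177.  20.]
(271, 130) [ 703. -215.   70.]
(264, 248) [689. 100.  12.]
(340, 248) [521.  94.  14.]
(342, 318) [513. 259.  10.]
(262, 318) [675. 264.   7.]
```

View pics/sidecrop.png

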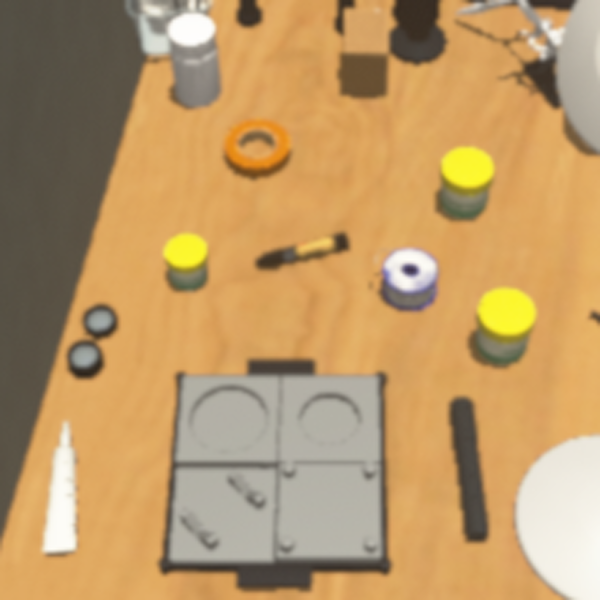

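View pics/scenecrop.png

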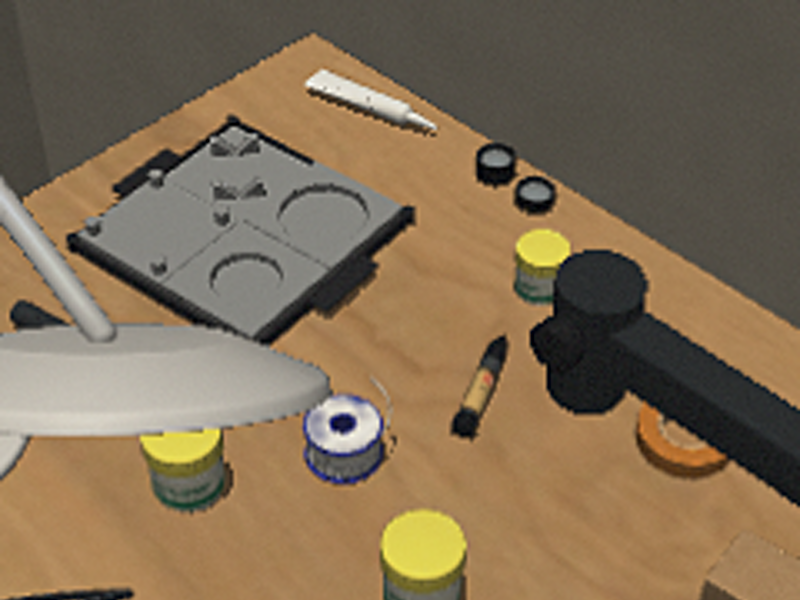

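Sidecrop shows the small jar (187,262), reel (410,278), tube (303,250) and tape (257,147). In the tray, the large well is at (229,418), the small well (329,418), the Vs (222,510) and the pegs (330,508). The jar at x=691, y=-9, with its lid 31-36 mm across and its top near 41, is the smallest; the others stand about 53 mm tall. I'll raise the arm over the lamp and move above the tray.

Request:
carry_out(
  moves=[
    [0,0,-40,0,0,0,1],
    [0,0,-40,0,0,0,1],
    [0,0,-40,0,0,0,1],
    [0,0,-40,0,0,0,1],
    [43,21,0,0,0,0,1],
    [43,21,0,0,0,0,1],
    [43,21,0,0,0,0,1],
    [43,21,0,0,0,0,1],
  ],
)

```text
time_s: 0.95
eef_pos: [361.4, 436.8, 401.3]
tcp_rot: [[0.929, -0.371, -0.0], [-0.371, -0.929, -0.0], [-0.0, 0.0, -1.0]]
force: [0.4, 0.4, 0.8]
opening: 86.7
gripper_force: 0.0
```

Request:
carry_out(
  moves=[
    [43,21,0,0,0,0,1],
    [43,21,0,0,0,0,1],
    [43,21,0,0,0,0,1],
    [43,21,0,0,0,0,1],
    [43,21,0,0,0,0,1],
    [43,21,0,0,0,0,1],
    [43,21,0,0,0,0,1],
    [0,0,0,0,0,0,1],
  ],
)

```text
time_s: 1.75
eef_pos: [588.2, 185.8, 399.8]
tcp_rot: [[0.926, -0.378, -0.002], [-0.378, -0.926, -0.002], [-0.001, 0.003, -1.0]]
force: [-0.0, 0.4, -0.2]
opening: 87.0
gripper_force: 0.0
```

Request:
carry_out(
  moves=[
    [0,0,40,0,0,-7.3,1],
    [0,0,40,0,0,-7.3,1],
    [0,0,40,0,0,-7.3,1],
    [0,0,0,0,0,0,1],
    [0,0,0,0,0,0,1],
  ],
)

```text
time_s: 2.25
eef_pos: [585.9, 190.1, 282.2]
tcp_rot: [[1.0, -0.0, 0.0], [-0.0, -1.0, -0.001], [0.0, 0.001, -1.0]]
force: [-0.4, 0.8, 1.9]
opening: 87.0
gripper_force: 0.0
```

```bash
python3 - <<'E'
from h import *
c=snap('wrist','w1'); s=manip.sense(); print(s['joints'],s['eef_pos'],s['tcp_rot'].round(3).tolist())
P=cloud(c); k=c['depth']>0
m=k&(abs(P[...,2]-15.5)<4)&(P[...,0]>470)&(P[...,1]>60)&(P[...,1]<300)
print(m.sum(), np.percentile(P[m],[1,50,99],axis=0).round(1))
b=load('side0');Q=cloud(b);m=(abs(Q[...,2]-15.5)<6)&(Q[...,0]>500)&(Q[...,0]<700)&(Q[...,1]>80)&(Q[...,1]<280)
print(np.percentile(Q[m],[1,50,99],axis=0).round(1))
E
```

```text
[ 0.57679118  0.34408326  0.05256895  0.00151959 -1.27581787  0.99353357] [586.63955371 190.52172254 283.93447888] [[1.0, -0.0, 0.004], [-0.0, -1.0, 0.001], [0.004, -0.001, -1.0]]
7821 [[521.9  77.9  11.6]
 [591.  171.5  15.2]
 [776.7 264.9  17.8]]
[[518.3  86.3   9.6]
 [597.9 186.4  14.9]
 [684.  273.5  20.6]]
```

View pics/w1.png

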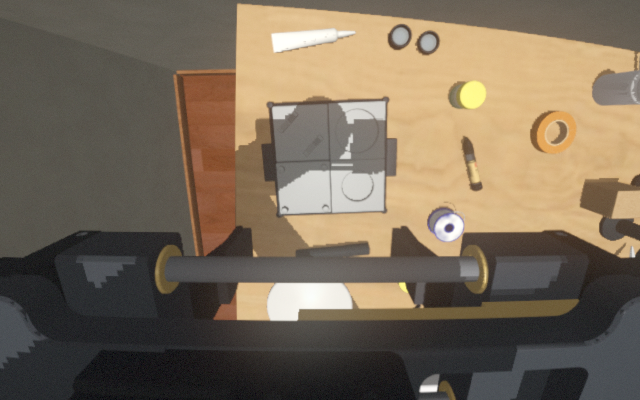

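w1 shows the whole kit:
- **Kit:** jar lid (472,95), tape (556,132), tube (472,163), reel (447,226).
- **Tray corners:** (270,103), (387,99), (386,212), (279,215).
- **Wells:** large (357,130), small (357,185).
- **Others:** marker (333,250), bottle (620,88).

I'll triangulate these against the side view.

```bash
python3 - <<'E'
from h import *
w=load('w1');b=load('side0');a=load('scene0')
S=lambda x,y:(200+x*220/600,110+y*220/600)
for n,p,q in [('jar lid',(472,95),S(186,250)),('reel top',(448,227),S(410,270)),('tape',(556,132),S(257,146)),('tube',(472.5,164),S(303,250)),
 ('bigwell',(357.5,130),S(229,419)),('smallwell',(357.5,185),S(329,419)),('c1',(270,103),S(166,566)),('c2',(387,99),S(182,377)),('c3',(386,212),S(382,377)),('c4',(279,215),S(386,566))]:
    X,e=two(w,p,b,q); print(n,X.round(1),'gap',round(e,1),'w@z',atz(w,*p,X[2]).round(1))
# colour/depth-based
P=cloud(w); col=w['color'].astype(int); B,G,R=col[...,0],col[...,1],col[...,2]
for n,m in (('yellow',(R>150)&(G>130)&(B<80)),):
    nl,lab,st,ce=cv2.connectedComponentsWithStats(m.astype(np.uint8))
    for i in range(1,nl):
        if st[i,4]>60: q=P[(lab==i)]; print(n,ce[i].round(1),st[i,4],np.median(q,0).round(1),(np.percentile(q,98,0)-np.percentile(q,2,0)).round(1))
for n,(x,y),r in(('jar',(691,-9),30),('reel',(500,6),34),('tape',(645,-158),45),('tube',(593,-33),55)):
    for cn,Q in(('w',P),('side',cloud(b))):
        q=Q[(np.hypot(Q[...,0]-x,Q[...,1]-y)<r)]; t=np.percentile(q[:,2],97); z0=np.percentile(q[:,2],10)
        u=q[q[:,2]>max(t-5,z0+4)]; (cx,cy),(ww,hh),an=cv2.minAreaRect(u[:,:2].astype(np.float32)); print(n,cn,'desk',z0.round(1),'top',t.round(1),'c',round(cx,1),round(cy,1),'size',round(ww),round(hh),round(an,1),len(u))
E
```

```text
jar lid [691.2  -7.7  40.3] gap 3.2 w@z [692.7  -7.1  40.3]
reel top [500.1  -6.2  23.3] gap 3.3 w@z [501.3  -4.6  23.3]
tape [ 645.3 -178.   -12.4] gap 0.1 w@z [ 645.2 -178.1  -12.4]
tube [594.2 -43.9  -1.5] gap 2.8 w@z [595.2 -42.7  -1.5]
bigwell [643.5 137.7   9.4] gap 4.1 w@z [645.5 138.4   9.4]
smallwell [563.2 135.1  10.4] gap 3.1 w@z [564.5 135.9  10.4]
c1 [680.2 262.9   4.7] gap 5.7 w@z [683.  263.4   4.7]
c2 [686.5  96.7   4.8] gap 4.3 w@z [688.6  97.1   4.8]
c3 [520.2  89.1   5.3] gap 0.8 w@z [519.9  88.8   5.3]
c4 [514.7 256.5   6.4] gap 1.7 w@z [515.4 256.8   6.4]
jar w desk -1.2 top 39.8 c 693.3 -8.9 size 35 35 56.1 605
jar side desk 0.2 top 43.1 c 692.7 -8.7 size 33 35 1.4 140
reel w desk -0.9 top 29.1 c 502.4 -4.5 size 47 47 45.7 653
reel side desk 0.2 top 32.7 c 501.5 -3.6 size 46 48 46.4 217
tape w desk -1.2 top 15.7 c 645.6 -155.6 size 62 61 72.3 1005
tape side desk 0.1 top 18.9 c 644.3 -157.1 size 60 63 42.4 247
tube w desk -1.5 top 13.6 c 596.8 -36.1 size 85 14 20.0 441
tube side desk -0.6 top 15.8 c 595.2 -35.7 size 83 16 20.9 153
```

The clouds match the stated sizes and heights: jar (693,-9), reel (502,-4.5), tape (645.5,-156), tube (596.5,-36) at 20°. I'll fetch the tape first, with the gripper yawed -45° to clear the bottle.

Request:
carry_out(
  moves=[
    [8,43,0,0,0,0,1],
    [8,43,0,0,0,0,1],
    [8,43,0,0,0,0,1],
    [8,43,0,0,0,0,1],
    [8,43,0,0,0,0,1],
    [8,43,0,0,0,0,1],
    [8,43,0,0,0,0,1],
    [3,43,0,0,0,0,1],
  ],
)

```text
time_s: 3.1
eef_pos: [646.8, -155.8, 285.3]
tcp_rot: [[1.0, 0.0, 0.007], [0.0, -1.0, -0.001], [0.007, 0.001, -1.0]]
force: [0.3, -0.3, 1.1]
opening: 86.9
gripper_force: 0.0
```

Request:
carry_out(
  moves=[
    [0,0,28,0,0,7.5,1],
    [0,0,28,0,0,7.5,1],
    [0,0,28,0,0,7.5,1],
    [0,0,28,0,0,7.5,1],
    [0,0,28,0,0,7.5,1],
    [0,0,28,0,0,7.5,1],
    [0,0,0,0,0,0,1],
    [0,0,0,0,0,0,1],
  ],
)

```text
time_s: 3.9
eef_pos: [646.9, -154.1, 116.0]
tcp_rot: [[0.71, -0.704, 0.004], [-0.704, -0.71, -0.001], [0.003, -0.002, -1.0]]
force: [0.1, 0.1, -0.1]
opening: 86.9
gripper_force: 0.0
```

```bash
cat >> h.py <<'E'
def find(Q,x,y,r,dz=5):
    q=Q[(np.hypot(Q[...,0]-x,Q[...,1]-y)<r)]; t=np.percentile(q[:,2],97); z0=np.percentile(q[:,2],10)
    u=q[q[:,2]>max(t-dz,z0+4)]; (cx,cy),(w,h),an=cv2.minAreaRect(u[:,:2].astype(np.float32))
    print('base',z0.round(1),'top',t.round(1),'c',round(cx,1),round(cy,1),'size',round(w),round(h),round(an,1),len(u))
def tool(dx,dy):
    s=manip.sense(); R=s['tcp_rot']; print('eef',s['eef_pos'].round(1),'to xy',(R.T@np.array([dx-s['eef_pos'][0],dy-s['eef_pos'][1],0])).round(1),'j',s['joints'].round(3))
E
python3 - <<'E'
from h import *
c=snap('wrist','w2'); find(cloud(c),645.5,-156,45); tool(645.5,-156)
E
```

```text
base 5.7 top 219.4 c 671.8 -164.0 size 54 7 50.2 7578
eef [ 647.3 -154.1  116.8] to xy [ 0.1  2.6 -0. ] j [ 0.009  0.551 -0.048  0.001 -0.966  0.779]
```

View pics/w2.png

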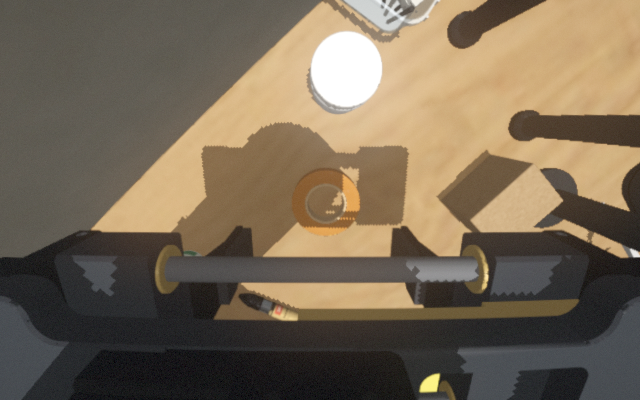

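w2 shows the tape (327,201) between the finger lines. The bottle (346,70) and the box (500,195) are clear of the gripper. I'll check the tape centre from this pixel.

```bash
python3 - <<'E'
from h import *
c=load('w2'); p=atz(c,327,202,15); print(p.round(1)); tool(*p[:2])
Q=cloud(c); find(Q[Q[...,2]<40],645.5,-156,45)
E
```

```text
[ 645.6 -158.6   15. ]
eef [ 647.3 -154.1  116.8] to xy [ 2.   4.4 -0. ] j [ 0.009  0.551 -0.048  0.001 -0.966  0.779]
base -0.9 top 15.8 c 645.5 -156.4 size 61 62 46.6 2577
```

Request:
carry_out(
  moves=[
    [0,3,31,0,0,0,1],
    [0,0,31,0,0,0,1],
    [0,0,20,0,0,0,1],
    [0,0,10,0,0,0,1],
    [0,0,0,0,0,0,0.6],
    [0,0,0,0,0,0,0.6],
    [0,0,0,0,0,0,0.6],
    [0,0,0,0,0,0,0.6],
  ],
  newtons=20,
)

```text
time_s: 4.75
eef_pos: [643.8, -156.1, 23.1]
tcp_rot: [[0.708, -0.706, 0.003], [-0.706, -0.708, -0.0], [0.002, -0.002, -1.0]]
force: [-0.4, -0.0, -0.2]
opening: 62.9
gripper_force: 0.0
```

Request:
carry_out(
  moves=[
    [0,0,0,0,0,0,0.6],
    [0,0,0,0,0,0,0.6],
  ],
)

```text
time_s: 4.95
eef_pos: [643.8, -156.1, 23.0]
tcp_rot: [[0.708, -0.706, 0.002], [-0.706, -0.708, -0.0], [0.002, -0.001, -1.0]]
force: [-0.8, 1.6, 5.5]
opening: 61.3
gripper_force: 20.0
```

Request:
carry_out(
  moves=[
    [0,0,-25,0,0,0,0.6],
    [0,0,-25,0,0,0,0.6],
    [0,0,-16,0,0,-7.8,0.6],
    [0,0,-16,0,0,-7.8,0.6],
    [0,0,-16,0,0,-7.8,0.6],
    [0,0,-16,0,0,-7.8,0.6],
    [0,0,-16,0,0,-7.8,0.6],
    [0,0,0,0,0,-7.8,0.6],
  ],
)

```text
time_s: 5.75
eef_pos: [644.1, -156.3, 154.1]
tcp_rot: [[0.999, 0.039, 0.005], [0.039, -0.999, -0.001], [0.005, 0.001, -1.0]]
force: [1.2, 0.4, -0.6]
opening: 61.7
gripper_force: 20.0
```

Request:
carry_out(
  moves=[
    [-8,-41,0,0,0,0,0.6],
    [-8,-41,0,0,0,0,0.6],
    [-8,-41,0,0,0,0,0.6],
    [-8,-41,0,0,0,0,0.6],
    [-8,-41,0,0,0,0,0.6],
    [-8,-41,0,0,0,0,0.6],
    [-8,-41,0,0,0,0,0.6],
    [-8,-41,0,0,0,0,0.6],
  ],
)

```text
time_s: 6.55
eef_pos: [567.2, 171.1, 151.3]
tcp_rot: [[0.999, 0.033, -0.001], [0.033, -0.999, -0.0], [-0.001, 0.0, -1.0]]
force: [1.2, 0.9, -0.5]
opening: 61.9
gripper_force: 20.0
```

Request:
carry_out(
  moves=[
    [-7,-41,0,0,0,0,0.6],
    [0,0,0,0,0,0,0.6],
    [0,0,0,0,0,0,0.6],
  ],
)

```text
time_s: 6.85
eef_pos: [559.2, 211.1, 151.1]
tcp_rot: [[0.999, 0.035, -0.001], [0.035, -0.999, -0.0], [-0.001, 0.0, -1.0]]
force: [-0.3, -0.3, 0.4]
opening: 61.3
gripper_force: 20.0
```

```bash
python3 - <<'E'
from h import *
c=snap('wrist','w3'); tool(560,215); print(manip.sense()['gripper_force'],manip.sense()['opening'])
E
```

```text
eef [559.4 210.1 151.1] to xy [ 0.7 -4.8 -0. ] j [ 0.63   0.416 -0.185 -0.    -0.971  0.974]
19.999608099460602 61.49880160014932
```

View pics/w3.png

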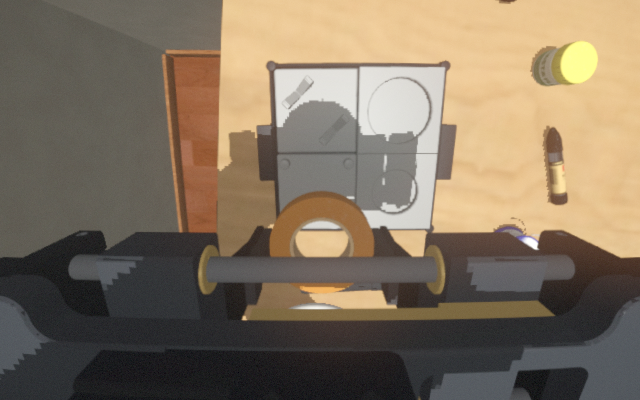

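w3 shows the tray closer: back corners (272,66) and (446,66), square crossing (357,153), large well (399,110), small well (396,191), pegs (284,162) and (348,162), Vs (298,92) and (334,128). The tape is held level.

```bash
python3 - <<'E'
from h import *
c=load('w3'); P=cloud(c)
for n,u,v,z in[('c1',272,66,13),('c2',446,66,13),('cross',357,153,15.5),('big',399,110,15.5),('small',396,191,15.5),('pegA',285,161,25.5),('pegB',348,161,25.5),('V1',298,92,22),('V2',334,128,22),('rightmid seam end',438,153,15.5),('seam top',358,66,15.5)]:
    print(n,atz(c,u,v,z).round(1),dep(c,u,v).round(1))
m=(P[...,2]>12)&(P[...,2]<18)&(P[...,0]>500)&(P[...,0]<700)&(P[...,1]>85)&(P[...,1]<275); print(P[m][:,2].mean(), np.percentile(P[m],[.5,99.5],axis=0).round(1))
# pegs & supports by depth
for lo,hi,n in((23,32,'pegs'),(19.5,25,'V')):
    m=((P[...,2]>lo)&(P[...,2]<hi)&(P[...,0]>500)&(P[...,0]<700)&(P[...,1]>85)&(P[...,1]<275)).astype(np.uint8)
    nl,lab,st,ce=cv2.connectedComponentsWithStats(m)
    for i in range(1,nl):
        if st[i,4]>15:
            q=P[lab==i]; r=cv2.minAreaRect(q[:,:2].astype(np.float32)); print(n,ce[i].round(),st[i,4],np.round(r[0],1),np.round(r[1],1),round(r[2],1),q[:,2].max().round(1))
# wells floor
for n,(x,y) in(('big',(644,138)),('small',(564,136))):
    m=(abs(P[...,2]-8.5)<3)&(np.hypot(P[...,0]-x,P[...,1]-y)<34); q=P[m]; r=cv2.minEnclosingCircle(q[:,:2].astype(np.float32)); print(n,len(q),q[:,2].mean(),r)
E
```

```text
c1 [679.9 261.4  13. ] [680.  261.5  12.4]
c2 [686.5  99.9  13. ] [686.7  99.5  11.9]
cross [602.7 178.   15.5] [601.9 177.1   7.9]
big [644.9 140.8  15.5] [645.2 138.8   7.8]
small [565.7 135.5  15.5] [563.9 133.4   8.1]
pegA [593.9 247.5  25.5] [593.8 247.5  25.1]
pegB [596.  187.4  25.5] [595.9 187.4  25.1]
V1 [657.  236.3  22. ] [657.9 237.2  10.4]
V2 [626. 202.  22.] [625.7 201.5  10.3]
rightmid seam end [605.9  97.6  15.5] [605.4  95.5  10.3]
seam top [682.2 182.3  15.5] [683.2 181.6   9.4]
15.172548762043515 [[523.4  96.9  12.1]
 [684.2 262.6  17.3]]
pegs [348. 164.] 79 [592.9 186.6] [9.  8.7] 49.8 26.7
pegs [284. 164.] 80 [590.6 248.5] [9.1 9.1] 69.3 26.6
V [307.  81.] 73 [666.8 228.2] [8.  7.4] 50.3 22.9
V [287. 103.] 68 [647.6 246.5] [8.1 7.1] 47.5 23.3
V [344. 119.] 67 [634.5 193. ] [7.9 7.7] 49.0 23.3
V [323. 140.] 64 [614.5 211.4] [7.5 7.3] 47.3 23.5
V [287. 162.] 20 [592.9 246.4] [8.1 2.7] 40.8 25.0
V [347. 161.] 29 [595.2 187.4] [5.3 9.3] 18.3 25.0
big 3168 8.283186942216226 ((644.1505126953125, 139.25709533691406), 30.748802185058594)
small 1482 8.392396248961115 ((563.339111328125, 135.96334838867188), 23.313251495361328)
```

Fits: tape place (560.7,216.3), tube place (640.8,219.6) at 47°, large well (644.2,139.3), small well (563.3,136). The tray's yaw is about 2°. Lowering the tape.

Request:
carry_out(
  moves=[
    [0,-6,30,0,0,0,0.6],
    [0,0,30,0,0,0,0.6],
    [0,0,25,0,0,0,0.6],
    [0,0,12,0,0,0,0.6],
    [0,0,8,0,0,0,0.6],
    [0,0,3,0,0,0,0.6],
    [0,0,3,0,0,0,0.6],
    [0,0,0,0,0,0,0.6],
  ],
)

```text
time_s: 7.7
eef_pos: [560.0, 216.5, 41.2]
tcp_rot: [[0.999, 0.033, 0.001], [0.033, -0.999, 0.001], [0.001, -0.001, -1.0]]
force: [-0.3, 0.6, -0.0]
opening: 61.3
gripper_force: 20.0
```

Request:
carry_out(
  moves=[
    [0,0,1.5,0,0,0,0.6],
    [0,0,1,0,0,0,0.6],
    [0,0,0,0,0,0,0.6],
    [0,0,0,0,0,0,0.85],
    [0,0,0,0,0,0,0.85],
    [0,0,0,0,0,0,0.85],
    [0,0,-15,0,0,0,0.85],
    [0,0,-40,0,0,0,0.85],
  ],
)

```text
time_s: 8.5
eef_pos: [557.1, 214.8, 89.8]
tcp_rot: [[0.999, 0.032, -0.008], [0.032, -0.999, -0.005], [-0.008, 0.005, -1.0]]
force: [0.2, 1.2, -0.1]
opening: 73.7
gripper_force: 0.0
```

Request:
carry_out(
  moves=[
    [0,0,-40,0,0,0,1],
    [0,0,-25,0,0,0,1],
    [0,0,0,0,0,0,1],
    [0,0,0,0,0,0,1],
  ],
)

```text
time_s: 8.9
eef_pos: [559.4, 216.4, 158.4]
tcp_rot: [[0.999, 0.032, 0.0], [0.032, -0.999, 0.001], [0.0, -0.001, -1.0]]
force: [-0.5, 0.4, -0.5]
opening: 86.2
gripper_force: 0.0
```

```bash
python3 - <<'E'
from h import *
c=snap('side','s1'); Q=cloud(c); find(Q,560.7,216.3,45); print('s0 ref'); b=load('side0')
c=snap('wrist','w4'); P=cloud(c); P=P[P[...,2]<45]; q=P[(np.hypot(P[:,0]-560.7,P[:,1]-216.3)<34)&(P[:,2]>27)]; print(np.percentile(q,[2,50,98],axis=0).round(1))
tool(693,-9)
E
```

```text
base 22.0 top 509.7 c 558.4 216.6 size 61 60 76.1 1140
s0 ref
[[533.4 188.8  28.7]
 [563.1 217.1  30.3]
 [590.6 245.6  31.7]]
eef [558.8 215.9 156.7] to xy [126.8 229.2  -0. ] j [ 0.639  0.414 -0.174 -0.001 -0.986  0.965]
```

Tape seated: its top is at 30.3 and its centre about (562,217). Next, the jar.

Request:
carry_out(
  moves=[
    [21,38,0,0,0,0,0.8],
    [21,38,0,0,0,0,0.8],
    [21,38,0,0,0,0,0.8],
    [21,38,0,0,0,0,0.8],
    [21,38,0,0,0,0,0.8],
    [21,38,0,0,0,0,0.8],
    [0,0,0,0,0,0,0.8],
    [0,0,0,0,0,0,0.8],
  ],
)

```text
time_s: 9.8
eef_pos: [692.4, -8.5, 155.6]
tcp_rot: [[1.0, 0.031, -0.004], [0.031, -1.0, -0.0], [-0.004, 0.0, -1.0]]
force: [-0.0, -0.2, 0.2]
opening: 69.6
gripper_force: 0.0
```

```bash
python3 - <<'E'
from h import *
c=snap('wrist','w5'); Q=cloud(c); find(Q[Q[...,2]<60],693,-9,30); tool(693,-8.8)
E
```

```text
base -0.9 top 39.9 c 693.5 -9.6 size 35 35 1.3 1059
eef [692.2  -7.4 156.1] to xy [ 0.8  1.4 -0. ] j [ 0.222  0.561  0.08  -0.    -1.093  1.381]
```

Down 123 to z≈33, then grip.

Request:
carry_out(
  moves=[
    [1,2,35,0,0,0,0.8],
    [0,0,35,0,0,0,0.8],
    [0,0,30,0,0,0,0.8],
    [0,0,15,0,0,0,0.8],
    [0,0,8,0,0,0,0.8],
    [0,0,0,0,0,0,0.8],
    [0,0,0,0,0,0,0.3],
    [0,0,0,0,0,0,0.3],
  ],
  newtons=15,
)

```text
time_s: 10.65
eef_pos: [695.2, -9.0, 37.0]
tcp_rot: [[0.999, 0.033, 0.003], [0.033, -0.999, 0.0], [0.003, -0.0, -1.0]]
force: [0.6, -0.5, 0.5]
opening: 60.1
gripper_force: 0.0
```

Request:
carry_out(
  moves=[
    [0,0,0,0,0,0,0.3],
    [0,0,0,0,0,0,0.3],
    [0,0,0,0,0,0,0.3],
    [0,0,0,0,0,0,0.3],
    [0,0,0,0,0,0,0.3],
  ],
)

```text
time_s: 11.15
eef_pos: [694.3, -9.5, 35.4]
tcp_rot: [[0.999, 0.033, 0.0], [0.033, -0.999, -0.0], [0.0, 0.0, -1.0]]
force: [-0.4, -1.1, 2.2]
opening: 34.8
gripper_force: 15.0
```

Request:
carry_out(
  moves=[
    [0,0,-30,0,0,0,0.3],
    [0,0,-35,0,0,0,0.3],
    [-25,-30,-25,0,0,0,0.3],
    [-25,-30,0,0,0,0,0.3],
    [-25,-30,0,0,0,0,0.3],
    [-25,-30,0,0,0,0,0.3],
    [-25,-30,0,0,0,0,0.3],
    [0,0,0,0,0,0,0.3],
  ],
)

```text
time_s: 11.95
eef_pos: [561.3, 139.1, 125.1]
tcp_rot: [[0.999, 0.037, -0.002], [0.037, -0.999, 0.0], [-0.002, -0.0, -1.0]]
force: [-0.0, -0.1, 1.0]
opening: 34.3
gripper_force: 15.0
```

Request:
carry_out(
  moves=[
    [0,0,0,0,0,0,0.3],
    [0,0,20,0,0,0,0.3],
    [0,0,20,0,0,0,0.3],
    [0,0,15,0,0,0,0.3],
    [0,0,0,0,0,0,0.3],
    [0,0,0,0,0,0,0.3],
  ],
)

```text
time_s: 12.55
eef_pos: [565.0, 135.8, 70.0]
tcp_rot: [[0.999, 0.032, -0.0], [0.032, -0.999, -0.0], [-0.0, 0.0, -1.0]]
force: [0.8, 0.6, -0.9]
opening: 35.1
gripper_force: 15.0
```

Request:
carry_out(
  moves=[
    [-1,0,10,0,0,0,0.3],
    [0,0,8,0,0,0,0.3],
    [0,0,4,0,0,0,0.3],
    [0,0,2,0,0,0,0.3],
    [0,0,1.5,0,0,0,0.3],
    [0,0,0,0,0,0,0.3],
    [0,0,0,0,0,0,0.3],
  ],
)

```text
time_s: 13.25
eef_pos: [563.4, 136.6, 44.8]
tcp_rot: [[0.999, 0.033, 0.0], [0.033, -0.999, 0.0], [0.0, -0.0, -1.0]]
force: [-0.1, 0.1, -0.7]
opening: 34.8
gripper_force: 15.0
```

Request:
carry_out(
  moves=[
    [0,0,1,0,0,0,0.3],
    [0,0,0,0,0,0,0.3],
    [0,0,0,0,0,0,0.6],
    [0,0,0,0,0,0,0.6],
    [0,0,0,0,0,0,0.6],
    [0,0,-20,0,0,0,0.6],
    [0,0,-40,0,0,0,0.6],
    [0,0,-40,0,0,0,0.6],
  ],
)

```text
time_s: 14.05
eef_pos: [562.7, 136.2, 144.0]
tcp_rot: [[0.999, 0.033, -0.002], [0.033, -0.999, -0.001], [-0.002, 0.001, -1.0]]
force: [0.9, 0.3, 0.6]
opening: 52.0
gripper_force: 0.0
```

Request:
carry_out(
  moves=[
    [0,0,-15,0,0,0,0.6],
    [0,0,0,0,0,0,0.6],
    [0,0,0,0,0,0,0.6],
  ],
)

```text
time_s: 14.35
eef_pos: [562.6, 136.3, 158.0]
tcp_rot: [[0.999, 0.032, -0.001], [0.032, -0.999, 0.0], [-0.001, -0.0, -1.0]]
force: [-0.4, 0.5, -0.9]
opening: 52.2
gripper_force: 0.0
```

```bash
python3 - <<'E'
from h import *
c=snap('wrist','w6'); P=cloud(c); P=P[P[...,2]<70]
q=P[(np.hypot(P[:,0]-563.3,P[:,1]-136)<30)&(P[:,2]>42)]; print(len(q),np.percentile(q,[2,50,98],axis=0).round(1))
tool(597,-36); find(P,596.8,-36.1,55)
E
```

```text
1113 [[547.2 121.   44.4]
 [563.7 136.8  47.3]
 [579.4 153.   48.8]]
eef [562.3 136.1 157.2] to xy [ 29.1 173.1   0. ] j [ 5.170e-01  3.810e-01 -2.250e-01 -1.000e-03 -9.670e-01  1.087e+00]
base -1.3 top 13.6 c 596.4 -34.9 size 85 15 20.9 921
```

Jar seated: top 47.3, centre (563,137). Next, the tube.

Request:
carry_out(
  moves=[
    [7,43,0,0,0,0,0.6],
    [7,43,0,0,0,0,0.6],
    [7,43,0,0,0,0,0.6],
    [7,43,0,0,0,0,0.6],
    [0,0,15,0,0,-6.2,0.6],
    [0,0,15,0,0,-6.2,0.6],
    [0,0,15,0,0,-6.2,0.6],
    [0,0,0,0,0,0,0.6],
  ],
)

```text
time_s: 15.2
eef_pos: [594.2, -35.1, 109.3]
tcp_rot: [[0.937, 0.349, -0.009], [0.349, -0.937, -0.001], [-0.009, -0.002, -1.0]]
force: [-0.0, -1.0, -0.1]
opening: 52.2
gripper_force: 0.0
```

Request:
carry_out(
  moves=[
    [0,0,0,0,0,0,0.6],
    [0,0,0,0,0,0,0.6],
  ],
)

```text
time_s: 15.4
eef_pos: [597.2, -34.4, 113.7]
tcp_rot: [[0.937, 0.349, 0.0], [0.349, -0.937, -0.0], [0.0, 0.0, -1.0]]
force: [0.2, -1.0, 0.6]
opening: 52.7
gripper_force: 0.0
```

```bash
python3 - <<'E'
from h import *
c=snap('wrist','w7'); P=cloud(c); P=P[P[...,2]<40]
find(P,596.8,-35.5,50); tool(596.5,-35.5); q=P[(np.hypot(P[:,0]-596.8,P[:,1]+35.5)<50)&(P[:,2]>5)]; print(np.percentile(q,[2,50,98],axis=0).round(1)); print(cv2.fitLine(q[:,:2].astype(np.float32),cv2.DIST_L2,0,.01,.01).ravel())
E
```

```text
base -1.1 top 14.1 c 596.6 -36.4 size 85 14 19.8 1206
eef [597.3 -34.3 114.1] to xy [-1.2  0.8 -0. ] j [ 0.213  0.456 -0.226  0.    -0.887  1.714]
[[559.2 -53.    8.2]
 [597.5 -36.2  12.9]
 [633.6 -21.   15.1]]
[ 9.4145405e-01  3.3714134e-01  5.9680048e+02 -3.6306873e+01]
```

View pics/w7.png

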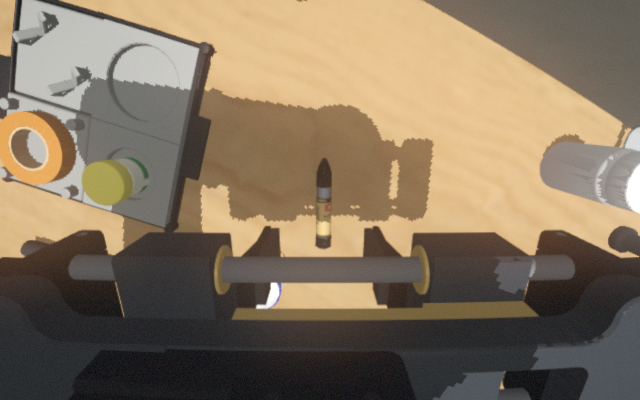

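w7 shows the tube upright in the picture at (324,204), in line with the tool. The jar and tape sit in their places, and the bottle (600,165) is untouched.

Request:
carry_out(
  moves=[
    [-1,2,30,0,0,0,0.6],
    [0,0,30,0,0,0,0.6],
    [0,0,18,0,0,0,0.6],
    [0,0,9,0,0,0,0.6],
    [0,0,5,0,0,0,0.6],
    [0,0,0,0,0,0,0.6],
    [0,0,0,0,0,0,0.6],
  ],
  newtons=10,
)

```text
time_s: 16.15
eef_pos: [597.5, -36.6, 22.7]
tcp_rot: [[0.937, 0.35, 0.002], [0.35, -0.937, 0.0], [0.002, 0.001, -1.0]]
force: [-0.4, -0.6, -0.8]
opening: 52.0
gripper_force: 0.0
```

Request:
carry_out(
  moves=[
    [0,0,1,0,0,0,0.1],
    [0,0,0,0,0,0,0.1],
    [0,0,0,0,0,0,0.1],
    [0,0,0,0,0,0,0.1],
    [0,0,0,0,0,0,0.1],
    [0,0,0,0,0,0,0.1],
    [0,0,0,0,0,0,0.1],
  ],
)

```text
time_s: 16.85
eef_pos: [596.7, -36.7, 20.6]
tcp_rot: [[0.937, 0.35, -0.0], [0.35, -0.937, -0.0], [-0.0, 0.0, -1.0]]
force: [-0.4, 0.1, 1.3]
opening: 14.4
gripper_force: 10.0
```

Request:
carry_out(
  moves=[
    [0,0,-30,0,0,0,0.1],
    [0,0,-40,0,0,0,0.1],
    [22,-37.5,-30,0,0,0,0.1],
    [22,-37.5,0,0,0,0,0.1],
    [22,-37.5,0,0,0,0,0.1],
    [22,-37.5,0,0,0,0,0.1],
    [22,-37.5,0,0,0,0,0.1],
    [21,-37,0,0,0,0,0.1],
  ],
)

```text
time_s: 17.65
eef_pos: [640.4, 218.9, 118.9]
tcp_rot: [[0.937, 0.35, -0.0], [0.35, -0.937, -0.0], [-0.0, 0.0, -1.0]]
force: [0.3, 0.2, 0.2]
opening: 14.1
gripper_force: 10.0
```

Request:
carry_out(
  moves=[
    [0,0,0,0,0,-6.7,0.1],
    [0,0,0,0,0,-6.7,0.1],
    [0,0,0,0,0,-6.7,0.1],
    [0,0,0,0,0,-6.7,0.1],
    [0,0,0,0,0,0,0.1],
    [0,0,0,0,0,0,0.1],
  ],
)

```text
time_s: 18.25
eef_pos: [640.3, 217.1, 118.8]
tcp_rot: [[0.68, 0.733, -0.0], [0.733, -0.68, -0.0], [-0.0, -0.0, -1.0]]
force: [0.2, -0.8, 0.4]
opening: 14.3
gripper_force: 10.0
```

```bash
python3 - <<'E'
from h import *
c=snap('wrist','w8'); P=cloud(c); tool(640.8,219.6); s=manip.sense(); print(s['opening'],s['gripper_force'],np.degrees(np.arctan2(s['tcp_rot'][1,0],s['tcp_rot'][0,0])))
E
```

```text
eef [640.3 217.1 118.8] to xy [ 2.2 -1.4 -0. ] j [ 0.565  0.568 -0.01  -0.    -0.993  1.828]
14.414524192993689 9.989785999059677 47.15845669108817
```

View pics/w8.png

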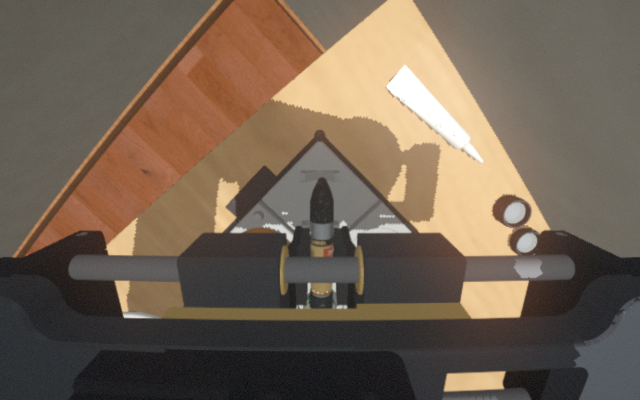

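w8 shows the tube held at (321,240), in line with the V support (321,176) and the tray's far corner (320,134). Lowering it.

Request:
carry_out(
  moves=[
    [2,-1.5,25,0,0,0,0.1],
    [0,0,25,0,0,0,0.1],
    [0,0,15,0,0,0,0.1],
    [0,0,9,0,0,0,0.1],
    [0,0,5,0,0,0,0.1],
    [0,0,3,0,0,0,0.1],
    [0,0,0,0,0,0,0.1],
    [0,0,0,0,0,0,0.1],
  ],
)

```text
time_s: 19.1
eef_pos: [641.2, 219.8, 37.8]
tcp_rot: [[0.678, 0.735, 0.001], [0.735, -0.678, 0.001], [0.001, 0.001, -1.0]]
force: [0.4, 0.5, -0.0]
opening: 14.3
gripper_force: 10.0
```

Request:
carry_out(
  moves=[
    [0,0,2,0,0,0,0.1],
    [0,0,1.5,0,0,0,0.1],
    [0,0,0.5,0,0,0,0.1],
    [0,0,0,0,0,0,0.1],
    [0,0,0,0,0,0,0.1],
  ],
)

```text
time_s: 19.6
eef_pos: [640.7, 219.6, 33.3]
tcp_rot: [[0.678, 0.735, 0.0], [0.735, -0.678, 0.0], [0.0, 0.0, -1.0]]
force: [-0.3, -0.5, 2.0]
opening: 14.4
gripper_force: 10.0
```

Request:
carry_out(
  moves=[
    [0,0,0,0,0,0,0.35],
    [0,0,0,0,0,0,0.35],
    [0,0,0,0,0,0,0.35],
    [0,0,-15,0,0,0,0.35],
    [0,0,-40,0,0,0,0.35],
    [0,0,-40,0,0,0,0.35],
    [0,0,-25,0,0,0,0.35],
    [0,0,0,0,0,0,0.8],
  ],
)

```text
time_s: 20.4
eef_pos: [643.4, 220.8, 159.9]
tcp_rot: [[0.678, 0.735, 0.011], [0.735, -0.678, 0.005], [0.011, 0.004, -1.0]]
force: [0.2, 0.4, 0.4]
opening: 33.3
gripper_force: 0.0
```

Request:
carry_out(
  moves=[
    [0,0,0,0,0,0,0.8],
    [0,0,0,0,0,0,0.8],
  ],
)

```text
time_s: 20.6
eef_pos: [639.9, 219.3, 152.0]
tcp_rot: [[0.679, 0.735, -0.002], [0.735, -0.679, -0.001], [-0.002, -0.001, -1.0]]
force: [-0.6, -1.2, 0.4]
opening: 47.2
gripper_force: 0.0
```

```bash
python3 - <<'E'
from h import *
c=snap('wrist','w9'); P=cloud(c); P=P[P[...,2]<50]
d=P[:,:2]-[640.8,219.6]; t=np.radians(47.1); a=d@[np.cos(t),np.sin(t)]; b=d@[-np.sin(t),np.cos(t)]
q=(abs(a)<60)&(abs(b)<7)&(P[:,2]>22.5); print(q.sum(),np.percentile(a[q],[1,50,99]).round(1)); 
for lo,hi in((-40,-20),(-10,10),(20,40)):
    k=q&(a>lo)&(a<hi); print(lo,k.sum(),np.percentile(b[k],[2,50,98]).round(1) if k.any() else '',np.percentile(P[k,2],95).round(1) if k.any() else '')
tool(502,-4.5)
E
```

```text
976 [-40.4  -0.4  38.5]
-40 244 [-6.5 -0.3  6. ] 27.5
-10 248 [-6.2 -0.2  5.8] 27.3
20 227 [-5.9 -0.   5.8] 27.3
eef [639.9 219.2 151.6] to xy [-257.9   50.5    0.6] j [ 0.568  0.539  0.029 -0.    -1.063  1.828]
```

Tube lies level in both Vs: axis height 19.9, centred within 1 mm. Last, the reel. I'll turn the gripper to yaw 0 first so it clears the lamp.

Request:
carry_out(
  moves=[
    [0,0,0,0,0,7.9,0.8],
    [0,0,0,0,0,7.9,0.8],
    [0,0,0,0,0,7.9,0.8],
    [0,0,0,0,0,7.9,0.8],
    [0,0,0,0,0,7.9,0.8],
    [0,0,0,0,0,7.7,0.8],
    [0,0,0,0,0,0,0.8],
    [0,0,0,0,0,0,0.8],
  ],
)

```text
time_s: 21.45
eef_pos: [640.3, 219.4, 151.9]
tcp_rot: [[1.0, 0.004, -0.002], [0.004, -1.0, -0.001], [-0.002, 0.001, -1.0]]
force: [-0.8, -0.1, 0.2]
opening: 69.4
gripper_force: 0.0
```

Request:
carry_out(
  moves=[
    [-21,37,0,0,0,0,0.8],
    [-21,37,0,0,0,0,0.8],
    [-21,37,0,0,0,0,0.8],
    [-21,37,0,0,0,0,0.8],
    [-21,37,0,0,0,0,0.8],
    [-21,37,0,0,0,0,0.8],
    [0,0,0,0,0,0,0.8],
    [0,0,0,0,0,0,0.8],
  ],
)

```text
time_s: 22.25
eef_pos: [514.8, -3.3, 153.2]
tcp_rot: [[1.0, 0.002, 0.001], [0.002, -1.0, 0.0], [0.001, -0.0, -1.0]]
force: [-0.1, -1.2, 0.4]
opening: 69.8
gripper_force: 0.0
```

```bash
python3 - <<'E'
from h import *
c=snap('wrist','w10'); P=cloud(c); P=P[P[...,2]<60]
find(P,502,-4.5,34); tool(502,-4.5)
q=P[np.hypot(P[:,0]-502,P[:,1]+4.5)<45]; u=q[(q[:,2]>25)&(q[:,2]<31)]; print(cv2.minEnclosingCircle(u[:,:2].astype(np.float32)),np.percentile(u,[1,50,99],axis=0).round(1)); print('wire',np.median(q[q[:,2]>33],0),(q[:,2]>33).sum())
E
```

```text
base -0.7 top 29.4 c 505.3 -3.4 size 53 46 0.9 1604
eef [515.5  -2.6 153.2] to xy [-13.5   1.9  -0. ] j [ 0.31   0.286 -0.384  0.    -0.9    1.263]
((503.1413269042969, -4.915526866912842), 25.540468215942383) [[480.2 -25.8  26.5]
 [503.   -4.4  28.1]
 [524.3  18.5  29.7]]
wire [530.11587893 -11.7723301   37.31034333] 28
```

View pics/w10.png

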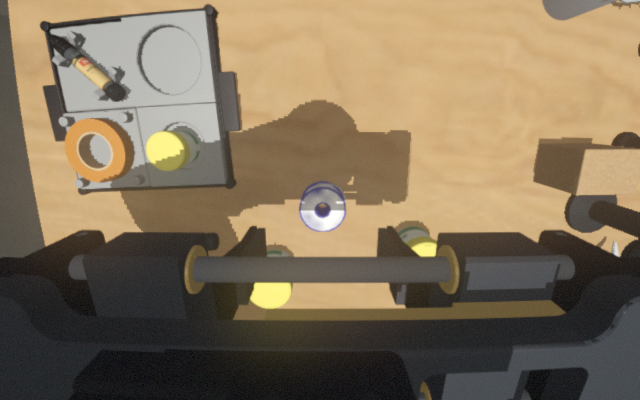

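w10 shows the reel (323,207) midway between the fingers, with its wire end toward +x (530,-12), clear of the pads. The large jars at (270,285) and (415,240) are low and off to the side.

Request:
carry_out(
  moves=[
    [-13,1.5,20,0,0,0,0.85],
    [0,0,35,0,0,0,0.85],
    [0,0,30,0,0,0,0.85],
    [0,0,20,0,0,0,0.85],
    [0,0,12,0,0,0,0.85],
    [0,0,7,0,0,0,0.85],
    [0,0,0,0,0,0,0.85],
    [0,0,0,0,0,0,0.85],
  ],
  newtons=25,
)

```text
time_s: 23.1
eef_pos: [502.7, -3.5, 29.3]
tcp_rot: [[1.0, 0.003, 0.001], [0.003, -1.0, 0.0], [0.001, -0.0, -1.0]]
force: [0.5, 1.1, 0.1]
opening: 73.8
gripper_force: 0.0
```

Request:
carry_out(
  moves=[
    [0,0,0,0,0,0,0.45],
    [0,0,0,0,0,0,0.45],
    [0,0,0,0,0,0,0.45],
    [0,0,0,0,0,0,0.45],
    [0,0,0,0,0,0,0.45],
    [0,0,0,0,0,0,0.45],
    [0,0,0,0,0,0,0.45],
  ],
)

```text
time_s: 23.8
eef_pos: [502.1, -4.1, 29.3]
tcp_rot: [[1.0, 0.001, 0.0], [0.001, -1.0, -0.0], [0.0, 0.0, -1.0]]
force: [-0.2, 0.2, 3.3]
opening: 48.0
gripper_force: 25.0
```

Request:
carry_out(
  moves=[
    [0,0,-25,0,0,0,0.45],
    [0,0,-30,0,0,0,0.45],
    [0,0,-25,0,0,0,0.45],
    [28.4,-28.7,0,0,0,0,0.45],
    [28.4,-28.7,0,0,0,0,0.45],
    [28.4,-28.7,0,0,0,0,0.45],
    [28.4,-28.7,0,0,0,0,0.45],
    [28.4,-28.7,0,0,0,0,0.45],
  ],
)

```text
time_s: 24.6
eef_pos: [644.2, 140.7, 108.0]
tcp_rot: [[1.0, 0.001, -0.002], [0.001, -1.0, -0.0], [-0.002, 0.0, -1.0]]
force: [-0.2, -0.7, -1.8]
opening: 47.3
gripper_force: 25.0
```

Request:
carry_out(
  moves=[
    [0,0,0,0,0,0,0.45],
    [0,0,20,0,0,0,0.45],
    [0,0,20,0,0,0,0.45],
    [0,0,0,0,0,0,0.45],
    [0,0,0,0,0,0,0.45],
  ],
)

```text
time_s: 25.1
eef_pos: [643.3, 139.1, 68.5]
tcp_rot: [[1.0, 0.001, -0.001], [0.001, -1.0, -0.001], [-0.001, 0.001, -1.0]]
force: [0.5, 0.4, -0.9]
opening: 47.3
gripper_force: 25.0
```

Request:
carry_out(
  moves=[
    [0.5,0,12,0,0,0,0.45],
    [0,0,9,0,0,0,0.45],
    [0,0,5,0,0,0,0.45],
    [0,0,2,0,0,0,0.45],
    [0,0,1.5,0,0,0,0.45],
    [0,0,0,0,0,0,0.45],
    [0,0,0,0,0,0,0.45],
  ],
)

```text
time_s: 25.8
eef_pos: [644.5, 139.7, 39.8]
tcp_rot: [[1.0, 0.002, 0.001], [0.002, -1.0, 0.0], [0.001, -0.0, -1.0]]
force: [-0.2, 0.3, -1.5]
opening: 47.1
gripper_force: 25.0
```

Request:
carry_out(
  moves=[
    [0,0,1.2,0,0,0,0.45],
    [0,0,0.6,0,0,0,0.45],
    [0,0,0,0,0,0,0.45],
    [0,0,0,0,0,0,0.7],
    [0,0,0,0,0,0,0.7],
    [0,0,0,0,0,0,0.7],
    [0,0,-15,0,0,0,0.7],
    [0,0,-35,0,0,0,0.7],
  ],
)

```text
time_s: 26.6
eef_pos: [642.3, 138.8, 85.7]
tcp_rot: [[1.0, 0.001, -0.007], [0.001, -1.0, -0.003], [-0.007, 0.003, -1.0]]
force: [-0.5, -0.3, -0.3]
opening: 60.7
gripper_force: 0.0
```

Request:
carry_out(
  moves=[
    [0,0,-45,0,0,0,0.7],
    [0,0,-45,0,0,0,0.7],
    [0,0,-45,0,0,0,0.7],
    [0,0,-45,0,0,0,0.7],
    [0,0,0,0,0,0,0.7],
    [0,0,0,0,0,0,0.7],
  ],
)

```text
time_s: 27.2
eef_pos: [644.5, 139.8, 270.6]
tcp_rot: [[1.0, 0.001, 0.004], [0.001, -1.0, 0.002], [0.004, -0.002, -1.0]]
force: [-0.1, 0.8, -1.2]
opening: 60.9
gripper_force: 0.0
```

```bash
python3 - <<'E'
from h import *
c=snap('wrist','w11'); P=cloud(c); P=P[P[...,2]<60]
for n,x,y,z in(('reel',644.2,139.3,33),('jar',563.3,136,43),('tape',560.7,216.3,27)):
    q=P[(np.hypot(P[:,0]-x,P[:,1]-y)<34)&(P[:,2]>z)&(P[:,2]<z+9)]; print(n,len(q),np.percentile(q,[2,50,98],axis=0).round(1).tolist())
b=load('side0');s=snap('side','s2');d=abs(b['color'].astype(int)-s['color']).max(2)
for n,(u,v) in(('bottle',(271,130)),('marker',(372,281))): print(n,d[v-12:v+12,u-8:u+8].mean(),dep(b,u,v).round(),dep(s,u,v).round())
E
```

```text
reel 887 [[623.0, 118.4, 34.9], [644.4, 140.0, 36.6], [665.8, 161.7, 38.2]]
jar 487 [[546.9, 121.5, 44.4], [563.6, 137.0, 47.4], [579.1, 152.5, 48.9]]
tape 715 [[535.8, 187.9, 28.2], [572.4, 207.6, 30.5], [591.2, 245.9, 32.1]]
bottle 62.216145833333336 [ 703. -215.   70.] [604. 308. 571.]
marker 64.21614583333333 [452. 177.  20.] [452. 177.  19.]
```

View pics/w11.png

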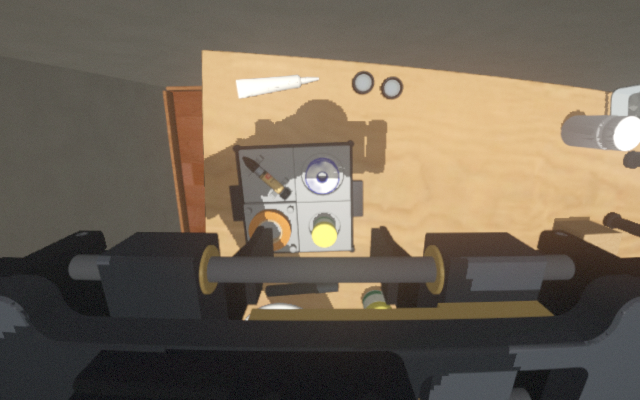

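The last view shows all four things in their places: tube (268,178), reel (323,176), tape (270,230), jar (324,232). Heights and centres match: reel top 36.6, jar 47.4, tape 30.5. The bottle (600,132) and the marker are where they were. Handing in.

```bash
python3 -c "from bench import close_job; print(close_job())"
```

```text
the job is handed in; nothing more can be done
None
```

The caddy is packed and handed in at about 27 s of robot time: jar, reel, tape roll and tube each measured within about 2 mm of centre and 1 mm of height in their own inserts, and the bottle and marker were not touched (the verdict was not shown).

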